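# Funnel in the waste can, piston held bore-up for flushing

## Task

Get ready to flush a brake piston: take the funnel out of its holder, set it upright and fully home in the neck of the waste can, and let go of it. Then take the piston from its cradle, find which end has the blind hole, turn it so the hole faces straight up, and finish while holding it still, centred a few centimetres above the funnel's mouth and touching nothing but the gripper. Leave the can standing and the other things on the bench where they are.

Things in the scene. Friction and masses are not known exactly. Their poses are not given: they have to be found in the camera images.
- funnel: Loose aluminium funnel, 76 mm tall, 70 g, upright, stem hanging in the holder. Origin: centre of the stem's lower end; z up its axis. Tapered stem 10 mm across at the bottom, 20 mm at 40 mm up; a 45-degree cone to 60 mm across at 60 mm up; a straight round collar 60 mm across from 60 to 76 mm up (grip its outside from above). Wall 3 mm.
- funnel_mouth (a point): Centre of the funnel's open top, 76 mm above the funnel's origin; z up along its axis.
- holder: Fixed funnel holder: upright dark steel tube 34 mm across, bore 26 mm, on an 80 x 80 x 8 mm wooden foot; the tube's rim is 50 mm above the bench. Origin on the bench under its axis. The funnel's origin starts 7 mm above the bench. It may stand on the robot's left or right, swapped with the cradle.
- can: Grey waste can, loose, 0.85 kg, body 92 mm across with a sloping shoulder from 56 mm up and a narrow neck 38 mm across, bore 30 mm, rim 92 mm above the bench; the can is hollow to 62 mm below the rim. Origin: centre of its underside; z up.
- can_neck (a point): Centre of the can's mouth at the rim, 92 mm above the bench. Seated, the funnel's cone rests on this rim, with the funnel's origin 45 mm below it (and its top 31 mm above it).
- cradle: Fixed wooden cradle with two steel rods on which the piston lies: foot 70 x 50 x 8 mm, above it a block 22 mm wide and 46 mm long up to 22 mm, the rods (6 mm, 26 mm over their outsides) reaching 27 mm above the bench. Origin on the bench under its middle; x along the rods. Stands on the left or right, at a slant that varies.
- piston: Loose aluminium piston, 90 g, cylinder 32 mm across, 56 mm long, lying level on the cradle, axis 40 mm above the bench. Origin: its middle; x along its axis, out of the end with the blind hole (20 mm across, 36 mm deep). Other end closed, with a seal groove (5 mm wide, 3 mm deep) 5 mm from it. The hole points within 105 degrees of straight towards the robot.
- piston_hole (a point): Centre of the mouth of the piston's blind hole, 28 mm from the piston's origin along its x; x points out of the hole.
- wrench: Bystander: steel wrench, 160 mm, lying.
- screwdriver: Bystander: screwdriver, 190 mm, lying.
- boot: Bystander: ribbed black rubber boot, 48 mm across, 40 mm tall, standing.
- bearing: Bystander: steel ring, 52 mm across, 14 mm tall, lying flat.
- cover: Bystander: brass-coloured reservoir cover, 120 x 60 mm, 24 mm tall with two domes, lying flat.
- spray: Bystander: white spray can, 64 mm across, 190 mm tall, standing.
- fluid: Bystander: grey bottle, 70 mm across, 160 mm tall, standing.
Mind the look-alikes: they are no part of the job. Several things look just like the can: the one meant starts farthest from the robot's base.

How it is judged (in metres and radians):
On the way, in this order (a step that is already met when the one before it is completed fails the run):
1. the funnel is fully home, upright, in the can's neck and let go (horizontal distance between funnel and can_neck below 0.008 m and angle between funnel's own z axis and vertical below 0.12 rad and z of funnel in the frame of can_neck below -0.04 m and contact force between the arm and funnel below 0.1 N and angle between can's own z axis and vertical below 0.1 rad), for 0.2 s.
2. the piston is held in the fingers hole-up, above the funnel's mouth (angle between piston's own x axis and vertical below 0.25 rad and horizontal distance between piston and funnel_mouth below 0.03 m and z of piston in the frame of funnel_mouth between 0.033 and 0.15 m and contact force between the fingers and piston above 1 N), for 0.2 s.
At the end, for the whole second after the job is handed in: Funnel untouched in the neck: under 8 mm off axis, 40 mm or more deep, tilt under 0.12 rad; can upright within 0.1. Piston still, gripped over 1 N, hole up within 0.25 rad, its middle within 30 mm of the mouth's axis, 33 to 150 mm above it, touching no funnel, can or cradle (all of step 1 and all of step 2 and contact force between piston and funnel below 0.05 N and contact force between piston and can below 0.05 N and contact force between piston and cradle below 0.05 N and linear speed of each of piston, can below 0.02 m/s and angular speed of piston below 0.2 rad/s); the arm keeps its last pose, push and grip.
It fails at once if the waste can is tipped over or pushed more than 50 mm (angle between can's own z axis and vertical above 0.4 rad or distance of can from where it was at the start of the episode above 0.05 m).
It fails at once if a bystander is moved by more than 40 mm (distance of any of wrench, screwdriver, boot, bearing, cover, spray, fluid from where it was at the start of the episode above 0.04 m).
It also fails if it takes over 54 s, if anything falls off the work surface, if the arm or the gripper's body presses on something with over 40 N, if the wrist force passes 120 N, or if a joint passes its speed limit or range.

## Robot

A 6-joint arm with a two-finger parallel gripper is mounted at the origin on the work surface. World frame = base frame: x ahead of the robot, y to its left, z up, the work surface at z = 0. Lengths are in mm, angles in rad, forces in N, time in s.
With the tool pointing down it reaches from about 250 to 850 mm from the base axis. Payload 12.5 kg.
Tool frame: the origin (TCP) lies between the finger pads; the fingertips stand 22 mm ahead of it and the grasp point (between the pads) lies 3 mm ahead of it; z points along the fingers, y is the line along which they close (so a half turn about z gives the same grasp; the last joint's range is limited). The gripper opens to 93 mm and grips with 3 to 60 N. Pads are 15 mm wide; open, the fingers measure 128 mm over their backs; the gripper's body (75 mm by 188 mm) begins 65 mm behind the grasp point.
Start: joints at [1.016, 0.351, 1.652, -0, 1.139, -0.085], TCP at [248.957, 490.413, 202.233] pointing down, gripper open.
Joint ranges: [-2.75, 2.75], [-0.79, 2.1], [0.01, 2.65], [-1.57, 4.71], [0.07, 3.14], [-2.87, 2.87]. Speed limits (rad/s): [2.22, 2.22, 2.79, 3.14, 3.14, 3.14].

## Interface

Orientations are given as a unit quaternion [x, y, z, w].
In Python, from plant import ctrl gives the robot as it stands.
- The arm moves only by the shell command python3 -m creep 'ROWS' [FORCE]. ROWS is JSON, a list of rows, each a list of 3 entries, a list of its own where there are three numbers: the shift along the tool's x, y, z in cm, then the turn, a rotation vector about the tool's x, y, z in rad, then the opening, from 0 (shut) to 1 (fully open). In form: [[[dx, dy, dz], [wx, wy, wz], grip], ...]. A call has exactly 10 rows; each row shifts and turns the commanded pose from where the row before left it, along the tool's axes as they then stand; what a row does not reach is not made up. A row lasts 1/10 s, in which the tool goes at most 50 mm and 8.59 degrees, less where a joint would pass 70% of its speed; a pose out of reach is approached as far as the arm can. A call with a gripper value outside its range is refused whole. The fingers move at their own pace and stop on an object; FORCE is the grip in N (left out, the last holds). Time passes only in rows, so rows that do not move let the fingers close, or fill a call up. It gives the time, the measured TCP pose, the force, the opening and the grip force at its end, in the units of the state.
- ctrl.get_obs(): the state, without advancing time (a new reading comes with each control period).
- ctrl.grab_frame(name): name is "scene" or "top" or "wrist"; returns a dict with "img" (480x640x3 uint8, red, green, blue), "vfov" (degrees; the focal length in pixels is half the picture's height over the tangent of half this angle, whatever the lens; pixels are square), "cx", "cy" (the principal point, pixels), "R" (3x3) and "t" (3): a world point X has camera coordinates R X + t. Camera axes: x right, y down, z forward; pixel columns grow to the right and rows downward; lengths in mm; the calibration is good to about 2 mm. A picture is of the moment at which its call begins. There is no depth.
- ctrl.hand_in(): hands the job in; it is judged then, once.
Trained networks look in a picture, given as the dict that the camera call returned (one of the last four; its "shot" number tells which), for a name from the list of things; names that differ only in an ending like _2 or _b are one class to them, and where a whole thing is asked for, a point or a joint stands for the part that bears it (a point fixed in the world has none). Each returns a list of dicts, best first, with "confidence" (0 to 1); they miss things now and then, are a little off and sometimes report something else, mostly with a low value. They report only what shows in the picture. A call takes as long as a camera call. They do not tell look-alikes from the thing itself.
- ctrl.boxes_of(picture, thing): "box" ([left, top, right, bottom] in pixels, round what is visible of it).
- ctrl.regions_of(picture, thing): "region" (480x640 bool, what is visible of it) and "box" ([left, top, right, bottom] in pixels, round what is visible of it).
- ctrl.mark_of(picture, thing): "point" ([column, row] in pixels: a listed point, or the origin of a listed thing).
The state is a dict: "time": time; "joint_pos": joint angles; "qvel": joint speeds; "joint_torque": joint torques, N m; "tool_pos": TCP position; "eef_rot": TCP orientation; "force": force on the tool from outside, world axes, zero at the start; "moment": the same for the moment, N m; "width": finger opening in mm; "grip_force": force on a finger pad.
Only numpy, scipy, OpenCV 4.12 (cv2) and the standard library are available. Lean on these libraries where they do the work, as an engineer would, in place of code of your own. Each camera call takes 0.05 s, during which the arm holds its last target. There are 200 camera calls.

## Working session

There is one attempt and no reset: what is moved stays moved. The work goes in short steps, Python scripts to look and compute and a shell command to move; the robot and the scene stay as the last step left them, time stands still between calls to the robot, and variables do not carry over. Pictures are saved under pics/ and viewed, at most 10 in all, crops included, and the job is handed in when it is done.

```bash
mkdir -p pics; cat > h.py <<'E'
import numpy as np, cv2
from scipy.spatial.transform import Rotation as Rn
from plant import ctrl
def ray(f,p):
    fl=240/np.tan(np.radians(f["vfov"])/2)
    R=np.array(f["R"]);t=np.array(f["t"])
    d=R.T@np.array([(p[0]-f["cx"])/fl,(p[1]-f["cy"])/fl,1]); return -R.T@t,d
def atz(f,p,z):
    o,d=ray(f,p); return o+d*(z-o[2])/d[2]
def proj(f,X):
    fl=240/np.tan(np.radians(f["vfov"])/2)
    c=np.array(f["R"])@np.array(X,float)+np.array(f["t"]); return np.array([f["cx"]+fl*c[0]/c[2],f["cy"]+fl*c[1]/c[2]])
def save(f,n): cv2.imwrite("pics/"+n,cv2.cvtColor(f["img"],cv2.COLOR_RGB2BGR))
E
python3 - <<'E'
from h import *
print(ctrl.get_obs())
Z={"funnel":7,"funnel_mouth":83,"can":0,"can_neck":92,"piston":40,"piston_hole":40,"holder":0,"cradle":0}
for n in ["top","scene"]:
    f=ctrl.grab_frame(n);save(f,n+"0.png")
    print(n,f["vfov"],np.round(-np.array(f["R"]).T@np.array(f["t"])))
    for k,z in Z.items():
        for m in ctrl.mark_of(f,k): print(k,round(m["confidence"],2),np.round(m["point"]),np.round(atz(f,m["point"],z)))
E
```

```text
{'time': 0.0, 'joint_pos': array([ 1.01640003e+00,  3.51214813e-01,  1.65239096e+00,  4.17378781e-06,
        1.13909023e+00, -8.46405563e-02]), 'qvel': array([-0.00011058, -0.00010214,  0.00158944, -0.00057405, -0.00015128,
       -0.00078158]), 'joint_torque': array([ 1.22342212e-04, -4.97324860e+01, -2.85252446e+01,  6.99121342e-02,
        2.57141230e-02, -8.61036801e-05]), 'tool_pos': array([248.78236361, 490.13239887, 201.72576237]), 'eef_rot': array([ 2.32725028e-01,  9.72542419e-01, -5.23158259e-04, -1.75085512e-04]), 'force': array([ 0.07356137, -0.52467106,  0.70041816]), 'moment': array([ 0.00041688, -0.01298775,  0.02305099]), 'grip_force': 0.0, 'width': 93.02566158387611}
top 52.52972154912442 [ 386.  -25. 1005.]
funnel 0.71 [443. 247.] [ 519. -263.    7.]
funnel_mouth 0.63 [453. 243.] [ 516. -265.   83.]
can 0.8 [334. 198.] [626. -41.   0.]
can 0.78 [424. 326.] [ 358. -220.   -0.]
can 0.77 [264. 305.] [401. 104.   0.]
can 0.66 [354. 325.] [361. -79.   0.]
can_neck 0.93 [435. 325.] [ 363. -222.   92.]
can_neck 0.77 [361. 328.] [357. -87.  92.]
can_neck 0.74 [335. 191.] [
[... 252 characters left out ...]
.] [423. 288.   0.]
scene 48.3011960203938 [1257.   86.  823.]
funnel 0.89 [188. 248.] [ 507. -264.    7.]
funnel_mouth 0.96 [186. 223.] [ 512. -256.   83.]
can 0.68 [367. 234.] [401. 108.   0.]
can 0.63 [284. 304.] [620. -40.   0.]
can 0.62 [228. 205.] [ 354. -217.   -0.]
can 0.59 [287. 209.] [348. -79.  -0.]
can_neck 0.8 [282. 277.] [633. -41.  92.]
can_neck 0.71 [374. 202.] [400. 113.  92.]
can_neck 0.68 [285. 183.] [366. -79.  92.]
can_neck 0.62 [220. 173.] [ 353. -226.   92.]
can_neck 0.29 [448. 222.] [440. 266.  92.]
piston 0.78 [449. 235.] [421. 277.  40.]
piston_hole 0.59 [451. 227.] [395. 283.  40.]
holder 0.74 [187. 256.] [ 525. -262.    0.]
cradle 0.82 [450. 251.] [429. 287.   0.]
```

View pics/top0.png

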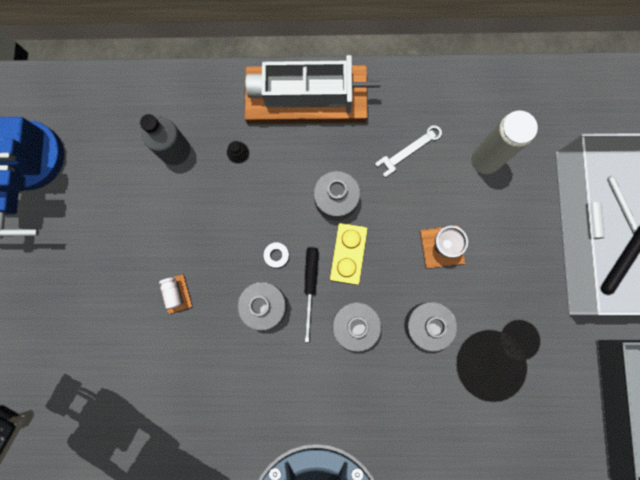

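View pics/scene0.png

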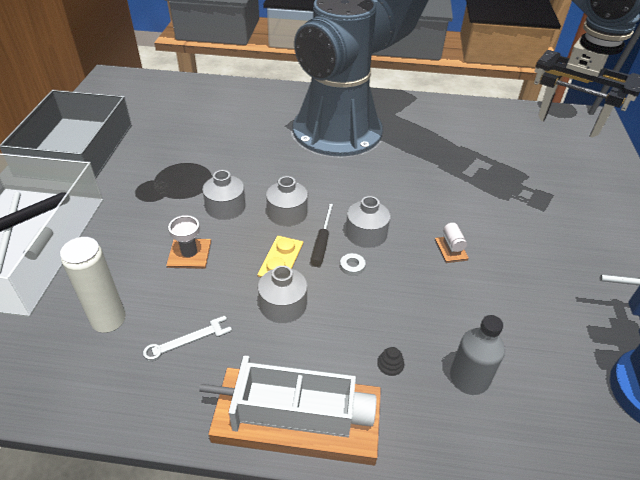

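The top view shows four look-alike cans at pixels (337,193), (262,305), (357,327) and (432,326). The one at (337,193), about x=622, is farthest from the base (at the bottom, near (318,470)), so it is the one meant. The funnel is in its holder at (450,243), with the robot's right side holding it. The piston is on its cradle at (170,292). The enlarged crop below checks the can and which end the hole is on.

```bash
python3 - <<'E'
from h import *
fs=[ctrl.grab_frame(n) for n in ("top","scene")]
def tri(a,b):
    A=[];B=[]
    for f,p in zip(fs,(a,b)):
        o,d=ray(f,p);d/=np.linalg.norm(d);P=np.eye(3)-np.outer(d,d);A.append(P);B.append(P@o)
    return np.linalg.lstsq(np.vstack(A),np.hstack(B),rcond=None)[0]
for k in ["funnel","funnel_mouth","can_neck","piston","piston_hole","cradle","spray","fluid"]:
    ms=[ctrl.mark_of(f,k) for f in fs]
    if k=="can_neck": ms=[sorted(ms[0],key=lambda m:m["point"][1]),sorted(ms[1],key=lambda m:-m["point"][1])]
    if all(ms): print(k,np.round(tri(ms[0][0]["point"],ms[1][0]["point"]),1))
t,s=[cv2.cvtColor(f["img"],cv2.COLOR_RGB2BGR) for f in fs]
c=lambda i,x,y,w:cv2.resize(i[y-w*3//4:y+w*3//4,x-w:x+w],(400,300),interpolation=cv2.INTER_CUBIC)
cv2.imwrite("pics/crop.png",np.vstack([np.hstack([c(t,337,193,48),c(s,284,290,48)]),np.hstack([c(t,174,293,28),c(s,452,238,28)])]))
for k in ["funnel_mouth","funnel"]:
    r=ctrl.regions_of(fs[0],k)
    if r:
        ct=max(cv2.findContours(r[0]["region"].astype(np.uint8),0,2)[0],key=cv2.contourArea); print(k,cv2.minEnclosingCircle(ct))
E
```

```text
funnel [ 512.3 -263.2    5.9]
funnel_mouth [ 520.5 -261.9   83.9]
can_neck [ 702.4 -172.1   95.3]
piston [422.  289.   43.7]
piston_hole [401.6 278.1  50.5]
cradle [422.5 285.4  -0.7]
spray [ 573.4 -383.6 -177. ]
fluid [735.  303.6   3.4]
funnel_mouth ((451.4473571777344, 241.44737243652344), 16.520601272583008)
funnel ((451.2528076171875, 241.6011199951172), 16.647079467773438)
```

View pics/crop.png

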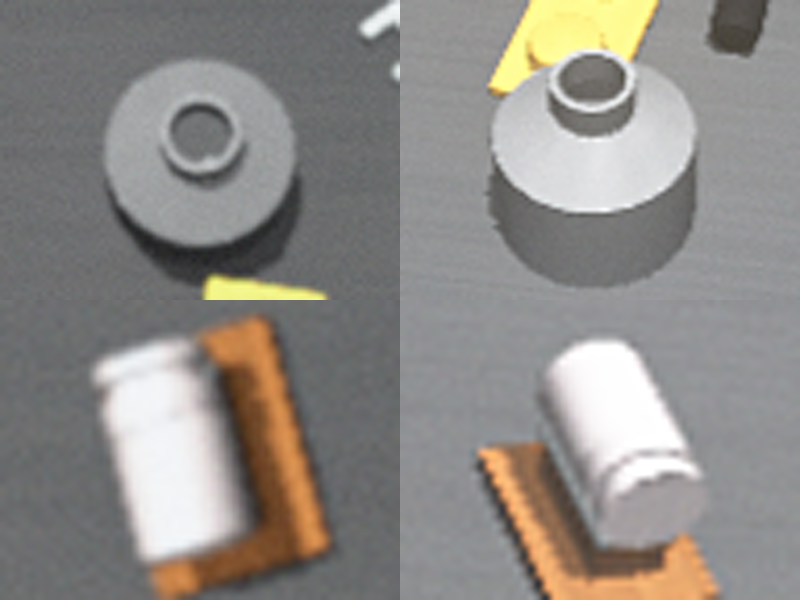

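The crop agrees. The can at (337,193) has an open neck with its rim at top (338,190) and scene (282,273). The piston's seal groove is at the end away from the robot, top (167,281), so the hole faces the robot. I'll swing over to the funnel.

```bash
for i in 1; do python3 -m creep '[[[-4.4,0,0],[0,0,0.0785],1],[[-4.4,0,0],[0,0,0.0785],1],[[-4.4,0,0],[0,0,0.0785],1],[[-4.4,0,0],[0,0,0.0785],1],[[-4.4,0,0],[0,0,0.0785],1],[[-4.4,0,0],[0,0,0.0785],1],[[-4.4,0,0],[0,0,0.0785],1],[[-4.4,0,0],[0,0,0.0785],1],[[-4.4,0,0],[0,0,0.0785],1],[[-4.4,0,0],[0,0,0.0785],1]]' 20
python3 -m creep '[[[-4.4,0,0],[0,0,0.0785],1],[[-4.4,0,0],[0,0,0.0785],1],[[-4.4,0,0],[0,0,0.0785],1],[[-4.4,0,0],[0,0,0.0785],1],[[-4.4,0,0],[0,0,0.0785],1],[[-4.4,0,0],[0,0,0.0785],1],[[-4.4,0,0],[0,0,0.0785],1],[[-4.4,0,0],[0,0,0.0785],1],[[-4.4,0,0],[0,0,0.0785],1],[[0,0,0],[0,0,0],1]]'; done
cat >> h.py <<'E'
def delta(X,yaw=None):
    "tool-frame shift in cm to world X(mm); optional turn so that tool x has azimuth yaw, tool down"
    o=ctrl.get_obs();R=Rn.from_quat(o["eef_rot"])
    print("tcp",np.round(o["tool_pos"],1),"F",np.round(o["force"],1),"t",o["time"],"w",round(o["width"],1),round(o["grip_force"],1))
    print("x,y,z axes",np.round(R.as_matrix().T,3).tolist(),"q",np.round(o["joint_pos"],2))
    if X is not None: print("shift cm",np.round(R.inv().apply(np.array(X)-o["tool_pos"])/10,2))
    if yaw is not None:
        c,s=np.cos(yaw),np.sin(yaw)
        T=Rn.from_matrix(np.array([[c,s,0],[s,-c,0],[0,0,-1]]))
        print("turn",np.round((R.inv()*T).as_rotvec(),3))
E
python3 - <<'E'
from h import *
f=ctrl.grab_frame("wrist");save(f,"w1.png")
for k,z in (("funnel_mouth",83),("funnel",7),("holder",0),("spray",0)):
    for m in ctrl.mark_of(f,k): print(k,round(m["confidence"],2),np.round(m["point"]),np.round(atz(f,m["point"],z)))
    for m in ctrl.regions_of(f,k)[:1]:
        ct=max(cv2.findContours(m["region"].astype(np.uint8),0,2)[0],key=cv2.contourArea); print(m["box"],cv2.fitEllipse(ct))
g=ctrl.grab_frame("top")
print("spray",atz(g,(519,128),190))
delta([517,-263,200])
E
```

```text
time: 2.9
tool_pos: [541.4, 174.3, 202.2]
eef_rot: [0.588, 0.809, 0.0, 0.0]
force: [0.3, 1.5, -0.1]
width: 93.0
grip_force: 0.0
time: 3.9
tool_pos: [540.0, -216.2, 202.2]
eef_rot: [0.833, 0.554, -0.0, 0.0]
force: [0.4, 0.7, -0.4]
width: 93.1
grip_force: 0.0
funnel_mouth 0.98 [311. 292.] [ 516. -262.   83.]
[276.1, 246.3, 352.2, 325.7] ((312.5404357910156, 287.5614929199219), (76.33654022216797, 77.08799743652344), 155.66024780273438)
funnel 0.68 [310. 261.] [ 514. -261.    7.]
[273.1, 247.6, 351.7, 321.6] ((312.59210205078125, 287.5198059082031), (76.23695373535156, 77.11964416503906), 179.17581176757812)
holder 0.64 [316. 259.] [ 519. -264.    0.]
[256.6, 205.5, 367.8, 283.7] ((313.4825439453125, 250.9922332763672), (80.65365600585938, 99.78103637695312), 102.81242370605469)
spray 0.65 [526. 278.] [ 702. -362.    0.]
spray 0.56 [76. 12.] [420.  10.   0.]
[495.9, 246.4, 638.9, 337.2] ((562.4940185546875, 296.31292724609375), (73.83824157714844, 146.9240264892578), 111.18930053710938)
spray [ 702.66186155 -360.49766928  190.        ]
tcp [ 541.6 -211.4  202.2] F [-1.1  0.5 -0.6] t 4.4 w 93.1 0.0
x,y,z axes [[0.38, 0.925, 0.0], [0.925, -0.38, 0.0], [0.0, -0.0, -1.0]] q [-0.45  0.41  1.57  0.    1.17 -0.06]
shift cm [-5.71 -0.32  0.22]
```

View pics/w1.png

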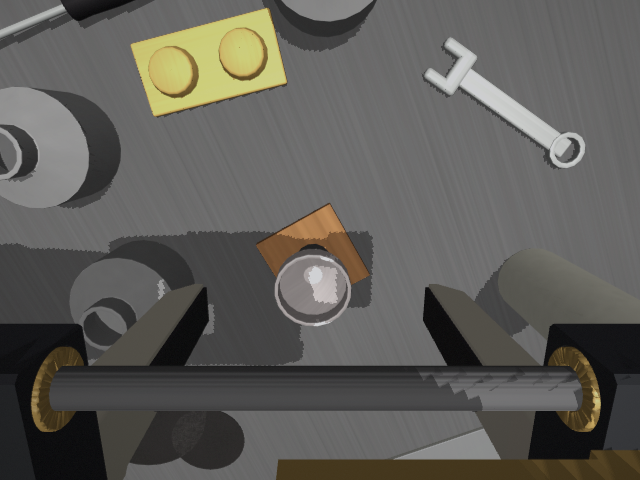

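The wrist view shows the funnel mouth's circle at (312,288), midway between the fingers, about 76 px across (60 mm). I'll go over it at z=140 and measure it again from there.

```bash
python3 -m creep '[[[-1.8,-0.1,1.5],[0,0,0],1],[[-1.8,-0.1,1.5],[0,0,0],1],[[-1.8,-0.1,1.5],[0,0,0],1],[[0,0,1.7],[0,0,0],1],[[0,0,0],[0,0,0],1],[[0,0,0],[0,0,0],1],[[0,0,0],[0,0,0],1],[[0,0,0],[0,0,0],1],[[0,0,0],[0,0,0],1],[[0,0,0],[0,0,0],1]]' | head -2
python3 - <<'E'
from h import *
def circ(f,z):
    m=ctrl.regions_of(f,"funnel_mouth")[0]
    ct=max(cv2.findContours(m["region"].astype(np.uint8),0,2)[0],key=cv2.contourArea)
    P=np.array([atz(f,p[0],z)[:2] for p in ct],np.float32); print(cv2.minEnclosingCircle(P),cv2.fitEllipse(P),m["box"])
f=ctrl.grab_frame("wrist");save(f,"w2.png");circ(f,83)
for m in ctrl.mark_of(f,"funnel_mouth"): print(m["point"],np.round(atz(f,m["point"],83)))
circ(ctrl.grab_frame("top"),83)
delta([518,-261,78])
E
```

```text
time: 5.4
tool_pos: [518.2, -260.7, 140.6]
((517.5316162109375, -260.0689392089844), 31.181440353393555) ((517.6187133789062, -260.3638610839844), (58.7473030090332, 61.8873176574707), 155.551025390625) [266.4, 198.1, 365.3, 300.8]
((524.858642578125, -243.42007446289062), 20.512815475463867) ((527.1298217773438, -240.50865173339844), (13.462713241577148, 45.011104583740234), 66.82145690917969) [432.9, 226.0, 446.4, 248.9]
tcp [ 518.1 -260.8  140.3] F [ 0.2 -0.3  0.4] t 5.65 w 93.1 0.0
x,y,z axes [[0.381, 0.925, 0.0], [0.925, -0.381, 0.0], [0.0, 0.0, -1.0]] q [-0.55  0.47  1.63  0.    1.04 -0.16]
shift cm [-0.02  0.    6.23]
```

The measured circle has radius 31 mm and centre (517.6,-260.3), which fits the collar. I'll descend and grip.

```bash
python3 -m creep '[[[0,0,2],[0,0,0],1],[[0,0,2],[0,0,0],1],[[0,0,1.5],[0,0,0],1],[[0,0,0.8],[0,0,0],1],[[0,0,0],[0,0,0],1],[[0,0,0],[0,0,0],0.5],[[0,0,0],[0,0,0],0.5],[[0,0,0],[0,0,0],0.5],[[0,0,0],[0,0,0],0.5],[[0,0,0],[0,0,0],0.5]]' 20
python3 -m creep '[[[0,0,0],[0,0,0],0.4],[[0,0,0],[0,0,0],0.4],[[0,0,0],[0,0,0],0.4],[[0,0,-1],[0,0,0],0.4],[[0,0,-2],[0,0,0],0.4],[[0,0,-2],[0,0,0],0.4],[[0,0,-2],[0,0,0],0.4],[[0,0,-2],[0,0,0],0.4],[[0,0,-2],[0,0,0],0.4],[[0,0,-1],[0,0,0],0.4]]' 20
python3 - <<'E'
from h import *
def fit(f,z,k,want):
    out=[]
    for m in ctrl.regions_of(f,k): out.append((m["confidence"],m["box"]))
    return out
delta([622,-41,190])
for n,p in (("top",(337.7,190.1)),("scene",(282.3,273.2))):
    f=ctrl.grab_frame(n);print(n,np.round(atz(f,p,92),1))
    for k,z in(("can_neck",92),("can",0)):
        for m in ctrl.mark_of(f,k):
            if np.hypot(*(np.array(m["point"])-p))<40: print(k,m["point"],np.round(atz(f,m["point"],z),1))
    for m in ctrl.regions_of(f,"can"):
        b=m["box"]
        if abs((b[0]+b[2])/2-p[0])<25 and abs((b[1]+b[3])/2-p[1])<30: print(b, n=="top" and atz(f,((b[0]+b[2])/2,(b[1]+b[3])/2),50))
E
```

```text
time: 6.65
tool_pos: [518.2, -260.8, 77.5]
eef_rot: [0.831, 0.557, 0.0, 0.0]
force: [-0.6, 0.8, -0.1]
width: 57.6
grip_force: 0.0
time: 7.65
tool_pos: [518.6, -261.1, 199.6]
eef_rot: [0.831, 0.556, 0.001, 0.001]
force: [0.2, 0.5, -0.1]
width: 37.1
grip_force: 0.0
tcp [ 518.6 -261.1  199.6] F [ 0.2  0.5 -0.1] t 7.65 w 37.1 0.0
x,y,z axes [[0.381, 0.925, -0.0], [0.925, -0.381, 0.003], [0.002, -0.001, -1.0]] q [-0.55  0.41  1.58 -0.    1.16 -0.16]
shift cm [24.29  1.18  0.96]
top [618.9 -46.2  92. ]
can_neck [336.0, 190.3] [618.5 -42.9  92. ]
can [337.9, 196.5] [628.4 -48.7   0. ]
[317.7, 169.8, 359.5, 219.7] [619.98234988 -48.90051174  50.        ]
scene [622.8 -40.9  92. ]
can_neck [280.8, 275.5] [628.7 -42.6  92. ]
can [282.5, 304.5] [622.7 -42.6   0. ]
[259.2, 266.3, 306.9, 323.5] False
```

The fingers closed to 37 mm with no grip force, so the grasp failed. I need to look.

```bash
python3 - <<'E'
from h import *
fs=[ctrl.grab_frame(n) for n in ("wrist","scene","top")]
i=[f["img"] for f in fs]
c=lambda im,x,y,w:cv2.resize(im[y-w*3//4:y+w*3//4,x-w:x+w],(400,300),interpolation=cv2.INTER_CUBIC)
o=np.vstack([np.hstack([cv2.resize(i[0],(400,300)),c(i[1],190,235,80)]),np.hstack([c(i[2],450,245,60),c(i[1],300,220,160)])])
cv2.imwrite("pics/c2.png",o[:,:,::-1])
for f in fs:
  for k in("funnel","funnel_mouth"):
    for m in ctrl.mark_of(f,k): print(k,m["confidence"],m["point"])
E
```

```text
funnel 0.61 [318.3, 208.8]
funnel_mouth 0.74 [319.8, 232.0]
funnel_mouth 0.71 [317.7, 208.1]
funnel_mouth 0.15 [520.8, 48.7]
funnel 0.84 [186.7, 247.6]
funnel_mouth 0.78 [184.7, 224.1]
funnel 0.63 [441.6, 246.4]
funnel_mouth 0.87 [451.1, 237.9]
funnel_mouth 0.31 [238.8, 153.4]
```

View pics/c2.png

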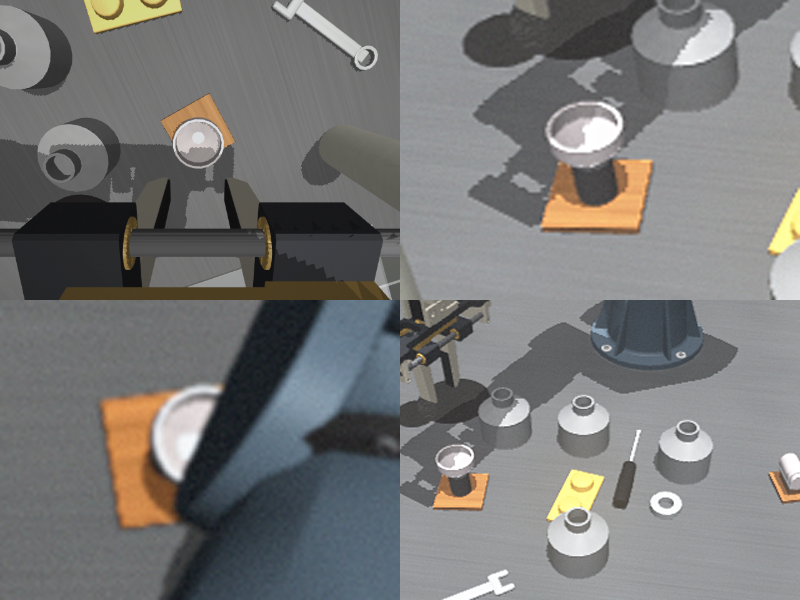

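```bash
python3 - <<'E'
from h import *
o=ctrl.get_obs();R=Rn.from_quat(o["eef_rot"]).as_matrix();T=o["tool_pos"]
for n in ("wrist","scene","top"):
    f=ctrl.grab_frame(n)
    print(n,[np.round(proj(f,X)).tolist() for X in (T+R@[0,18.5,22],T+R@[0,-18.5,22],T,[518,-261,83])], "cam in tool",np.round(R.T@(-np.array(f["R"]).T@f["t"]-T)))
    print(np.round(np.array(f["R"])@R,2).tolist(), f["vfov"],f["cx"],f["cy"])
    if n=="scene": print(atz(f,(172,176),178)); save(f,"s3.png")
E
```

```text
wrist [[354.0, 273.0], [282.0, 273.0], [318.0, 289.0], [317.0, 229.0]] cam in tool [  74.   -1. -181.]
[[0.0, 1.0, -0.0], [-0.96, 0.0, -0.27], [-0.27, 0.0, 0.96]] 59.69401349811797 315.4423024263798 240.4213373022983
scene [[169.0, 195.0], [182.0, 184.0], [173.0, 180.0], [183.0, 225.0]] cam in tool [ 602.  552. -626.]
[[0.87, -0.5, -0.02], [0.36, 0.61, 0.71], [-0.34, -0.62, 0.71]] 48.3011960203938 312.8661531949897 240.36156170144855
[ 483.23523058 -278.22243578  178.        ]
top [[468.0, 224.0], [461.0, 244.0], [468.0, 232.0], [451.0, 242.0]] cam in tool [ 168. -212. -808.]
[[-0.93, 0.38, 0.02], [-0.37, -0.92, 0.16], [0.08, 0.14, 0.99]] 52.52972154912442 316.0080003101427 235.18907851940452
```

```bash
python3 - <<'E'
import cv2,numpy as np
a=cv2.imread("pics/w2.png")
s=cv2.imread("pics/s3.png")[90:290,100:300]
cv2.imwrite("pics/c3.png",np.hstack([cv2.resize(a,(400,300)),cv2.resize(s,(300,300))]))
E
```

```text
(no output)
```

View pics/c3.png

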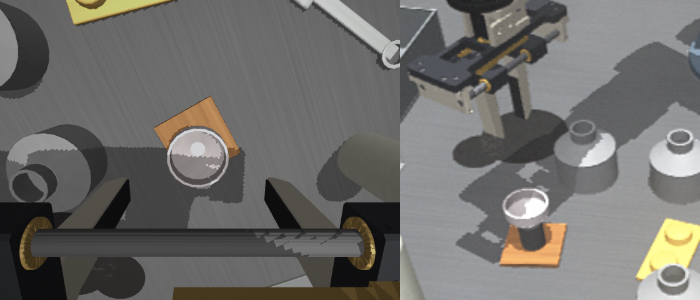

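The fingertips in the wrist view sit at (208,287) and (424,287). At a 93 mm opening that puts their depth at about 180 mm, not the expected 215 mm, and the scene view agrees (tips 16 px too high). So the real fingers are about 35 mm shorter than the reported TCP implies, and the first grasp closed above the collar without touching it. I'll open and go down another 35 mm, to a reported z of 42.

```bash
python3 -m creep '[[[0,0,0],[0,0,0],1],[[0,0,1],[0,0,0],1],[[0,0,2],[0,0,0],1],[[0,0,2],[0,0,0],1],[[0,0,2],[0,0,0],1],[[0,0,1],[0,0,0],1],[[0,0,0],[0,0,0],1],[[0,0,0],[0,0,0],1],[[0,0,0],[0,0,0],1],[[0,0,0],[0,0,0],1]]' 20
python3 -m creep '[[[0,0,2],[0,0,0],1],[[0,0,2],[0,0,0],1],[[0,0,1],[0,0,0],1],[[0,0,0.5],[0,0,0],1],[[0,0,0.2],[0,0,0],1],[[0,0,0],[0,0,0],1],[[0,0,0],[0,0,0],0.4],[[0,0,0],[0,0,0],0.4],[[0,0,0],[0,0,0],0.4],[[0,0,0],[0,0,0],0.4]]' 20
python3 -m creep '[[[0,0,0],[0,0,0],0.4],[[0,0,0],[0,0,0],0.4],[[0,0,0],[0,0,0],0.4],[[0,0,0],[0,0,0],0.4],[[0,0,0],[0,0,0],0.4],[[0,0,0],[0,0,0],0.4],[[0,0,0],[0,0,0],0.4],[[0,0,0],[0,0,0],0.4],[[0,0,0],[0,0,0],0.4],[[0,0,0],[0,0,0],0.4]]' 20
```

```text
time: 9.65
tool_pos: [518.4, -261.0, 118.1]
eef_rot: [0.831, 0.556, 0.0, 0.001]
force: [0.3, -0.6, -1.6]
width: 93.1
grip_force: 0.0
time: 10.65
tool_pos: [518.1, -260.8, 60.4]
eef_rot: [0.831, 0.557, 0.0, 0.0]
force: [0.1, -0.2, -0.5]
width: 66.1
grip_force: 0.0
time: 11.65
tool_pos: [518.1, -260.8, 60.3]
eef_rot: [0.831, 0.556, 0.0, 0.0]
force: [-1.0, -0.5, 2.1]
width: 59.2
grip_force: 20.0
```

The collar is gripped at 59 mm with 20 N. I'll lift it and go part-way to the can, then look at the neck with the wrist camera.

```bash
python3 -m creep '[[[0,0,-0.7],[0,0,0],0.4],[[0,0,-1.5],[0,0,0],0.4],[[0,0,-2],[0,0,0],0.4],[[0,0,-2],[0,0,0],0.4],[[0,0,-2],[0,0,0],0.4],[[0,0,-2],[0,0,0],0.4],[[0,0,-1.5],[0,0,0],0.4],[[0,0,-0.5],[0,0,0],0.4],[[1,0,0],[0,0,0],0.4],[[1.5,0,0],[0,0,0],0.4]]' 20
python3 -m creep '[[[2,0,0],[0,0,0],0.4],[[2,0.1,0],[0,0,0],0.4],[[2,0.2,0],[0,0,0],0.4],[[2,0.2,0],[0,0,0],0.4],[[1.5,0.2,0],[0,0,0],0.4],[[1,0.2,0],[0,0,0],0.4],[[0.5,0.1,0],[0,0,0],0.4],[[0,0,0],[0,0,0],0.4],[[0,0,0],[0,0,0],0.4],[[0,0,0],[0,0,0],0.4]]' 20
cat >> h.py <<'E'
def ell(f,k,z):
    for m in ctrl.regions_of(f,k):
        ct=max(cv2.findContours(m["region"].astype(np.uint8),0,2)[0],key=cv2.contourArea)
        P=np.array([atz(f,p[0],z)[:2] for p in ct],np.float32)
        if len(P)>4: print("region",k,round(m["confidence"],2),np.round(m["box"]),[np.round(v,1) for v in cv2.fitEllipse(P)])
E
python3 - <<'E'
from h import *
delta([622,-43,180])
f=ctrl.grab_frame("wrist");save(f,"w4.png")
for k,z in (("can_neck",92),("can",0),("funnel_mouth",190)):
    for m in ctrl.mark_of(f,k): print(k,round(m["confidence"],2),np.round(m["point"]),np.round(atz(f,m["point"],z)))
ell(f,"can",56);ell(f,"can_neck",92)
E
```

```text
time: 12.65
tool_pos: [527.4, -237.0, 181.8]
eef_rot: [0.831, 0.556, -0.0, -0.0]
force: [0.1, 0.4, -1.3]
width: 58.8
grip_force: 20.0
time: 13.65
tool_pos: [578.4, -140.3, 182.2]
eef_rot: [0.831, 0.556, -0.0, 0.0]
force: [0.2, 0.3, -0.6]
width: 58.6
grip_force: 20.0
tcp [ 578.4 -140.3  182.2] F [ 0.2  0.3 -0.6] t 13.65 w 58.6 20.0
x,y,z axes [[0.381, 0.924, -0.0], [0.924, -0.381, -0.0], [-0.0, -0.0, -1.0]] q [-0.32  0.45  1.55 -0.    1.14  0.08]
shift cm [10.65  0.32  0.22]
can_neck 0.78 [321.  72.] [620. -45.  92.]
can_neck 0.16 [316. 309.] [ 558. -188.   92.]
can 0.86 [319.  86.] [620. -45.   0.]
funnel_mouth 0.82 [318. 309.] [ 576. -146.  190.]
region can 0.84 [254.   5. 385. 145.] [array([619.7, -43.9]), array([90.2, 90.4]), np.float64(29.4)]
region can 0.73 [  0. 195. 118. 314.] [array([372.2, -80.6]), array([ 87.4, 125.3]), np.float64(95.9)]
region can 0.63 [ 0.  0. 41. 78.] [array([439.5,  59.8]), array([35.7, 57.3]), np.float64(120.0)]
region can_neck 0.88 [252.   4. 385. 147.] [array([618. , -47.2]), array([79.8, 80.1]), np.float64(138.4)]
region can_neck 0.85 [  0. 193. 116. 313.] [array([399.4, -79.5]), array([ 76.8, 109.4]), np.float64(96.2)]
```

View pics/w4.png

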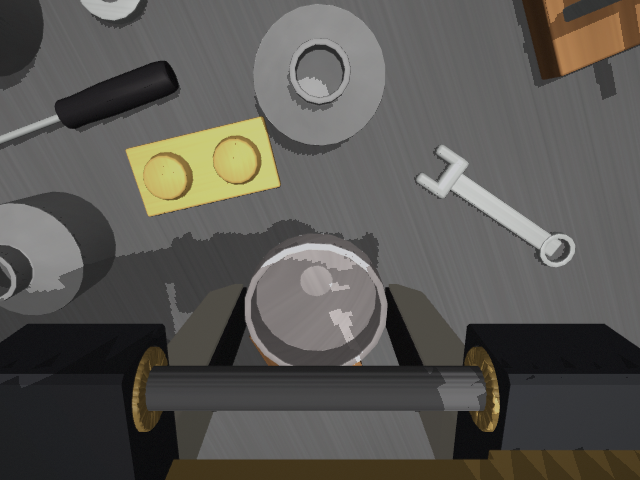

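The wrist view shows the can's neck rim at (320,71), about (620,-44.5). The funnel mouth, centred at (316,307), lies on the tool axis as it should. I'll move over the neck and lower.

```bash
python3 -m creep '[[[1,0,0],[0,0,0],0.4],[[2,0,0],[0,0,0],0.4],[[2,0.1,0],[0,0,0],0.4],[[2,0.1,0],[0,0,0],0.4],[[2,0,0],[0,0,0],0.4],[[1,0,0],[0,0,0],0.4],[[0.46,0,0],[0,0,0],0.4],[[0,0,0],[0,0,0],0.4],[[0,0,0],[0,0,0],0.4],[[0,0,0],[0,0,0],0.4]]' 20
python3 - <<'E'
from h import *
delta([620,-44.3,102])
for n in("wrist","top","scene"):
    f=ctrl.grab_frame(n);ell(f,"can",56)
    for m in ctrl.mark_of(f,"can"): print(n,round(m["confidence"],2),np.round(m["point"]),np.round(atz(f,m["point"],0)))
E
```

```text
time: 14.95
tool_pos: [620.2, -44.5, 182.3]
eef_rot: [0.831, 0.556, -0.0, 0.0]
force: [0.8, -0.6, -1.0]
width: 58.5
grip_force: 20.0
tcp [620.2 -44.5 182.3] F [ 0.8 -0.6 -1. ] t 14.95 w 58.5 20.0
x,y,z axes [[0.381, 0.924, -0.0], [0.924, -0.381, 0.0], [-0.0, -0.0, -1.0]] q [-0.15  0.5   1.48 -0.    1.17  0.24]
shift cm [ 0.01 -0.02  8.03]
region can 0.9 [ 28. 304. 116. 326.] [array([410.5, -38.1]), array([19.5, 64.4]), np.float64(68.6)]
region can 0.81 [255. 160. 378. 251.] [array([624. , -33.9]), array([74.3, 94.6]), np.float64(67.4)]
region can 0.68 [  0.  93.  61. 214.] [array([425.,  95.]), array([81.3, 99.1]), np.float64(72.8)]
region can 0.42 [252. 409. 357. 461.] [array([ 537. , -219.2]), array([59.8, 87.5]), np.float64(54.0)]
wrist 0.95 [  5. 150.] [395. 105.   0.]
wrist 0.58 [317. 211.] [620. -45.   0.]
region can 0.58 [405. 302. 460. 353.] [array([ 360.2, -221.4]), array([ 90.4, 100.7]), np.float64(166.4)]
top 0.73 [426. 326.] [ 358. -224.    0.]
region can 0.89 [258. 265. 307. 322.] [array([640.1, -39. ]), array([ 95.6, 135.7]), np.float64(102.0)]
region can 0.65 [203. 171. 244. 216.] [array([ 377.1, -224.1]), array([ 79.9, 167.3]), np.float64(102.4)]
region can 0.64 [343. 196. 392. 250.] [array([421.7, 105.3]), array([ 90.4, 157.7]), np.float64(88.0)]
region can 0.54 [271. 185. 310. 224.] [array([390.6, -39.3]), array([ 14.9, 153.5]), np.float64(95.8)]
scene 0.91 [285. 304.] [621. -37.   0.]
scene 0.62 [286. 209.] [348. -83.   0.]
scene 0.57 [230. 205.] [ 353. -214.    0.]
scene 0.56 [364. 234.] [401. 102.  -0.]
scene 0.4 [465. 379.] [738. 298.   0.]
```

Consistent at (620,-45). Lowering now.

```bash
python3 -m creep '[[[0,0,1],[0,0,0],0.4],[[0,0,1.5],[0,0,0],0.4],[[0,0,1.5],[0,0,0],0.4],[[0,0,1],[0,0,0],0.4],[[0,0,1],[0,0,0],0.4],[[0,0,0.7],[0,0,0],0.4],[[0,0,0.6],[0,0,0],0.4],[[0,0,0.4],[0,0,0],0.4],[[0,0,0.3],[0,0,0],0.4],[[0,0,0],[0,0,0],0.4]]' 20
```

```text
time: 16.4
tool_pos: [620.3, -43.8, 102.0]
eef_rot: [0.831, 0.556, -0.0, -0.0]
force: [-0.3, -0.4, 0.1]
width: 58.9
grip_force: 20.0
```

```bash
python3 -m creep '[[[0,0,0.1],[0,0,0],0.4],[[0,0,0],[0,0,0],0.4],[[0,0,0],[0,0,0],0.7],[[0,0,0],[0,0,0],0.8],[[0,0,0],[0,0,0],1],[[0,0,0],[0,0,0],1],[[0,0,0],[0,0,0],1],[[0,0,0],[0,0,0],1],[[0,0,-0.5],[0,0,0],1],[[0,0,-1],[0,0,0],1]]' 20
python3 -m creep '[[[0,0,-2],[0,0,0],1],[[0,0,-2],[0,0,0],1],[[0,0,-2],[0,0,0],1],[[0,0,-2],[0,0,0],1],[[0,0,-2],[0,0,0],1],[[-1,0,-1],[0,0,0],1],[[-1,0,0],[0,0,0],1],[[-1,0,0],[0,0,0],1],[[0,0,0],[0,0,0],1],[[0,0,0],[0,0,0],1]]' 20|head -2
python3 - <<'E'
from h import *
f=ctrl.grab_frame("wrist");ell(f,"funnel_mouth",123);ell(f,"can",56)
g=ctrl.grab_frame("scene")
cv2.imwrite("pics/w5.png",np.hstack([cv2.resize(f["img"],(400,300)),cv2.resize(g["img"][210:330,204:364],(400,300))])[:,:,::-1])
delta(None)
E
```

```text
time: 17.4
tool_pos: [620.0, -43.7, 116.2]
eef_rot: [0.831, 0.556, -0.0, -0.0]
force: [-0.2, -0.7, 0.5]
width: 92.7
grip_force: 0.0
time: 18.4
tool_pos: [608.5, -71.9, 225.4]
region funnel_mouth 0.59 [274. 143. 363. 232.] [array([619.8, -42.9]), array([58.6, 59.2]), np.float64(154.9)]
region can 0.78 [261. 123. 371. 221.] [array([618.7, -45.9]), array([83.6, 90. ]), np.float64(158.3)]
region can 0.78 [  0.  54.  85. 171.] [array([413.8,  95.8]), array([ 86.6, 115.5]), np.float64(68.6)]
region can 0.75 [ 20. 259. 141. 365.] [array([375.1, -72.2]), array([ 84.8, 122.7]), np.float64(97.3)]
region can 0.63 [122. 410. 204. 479.] [array([ 373.1, -235.9]), array([ 48.8, 128.9]), np.float64(124.5)]
region can 0.19 [ 14. 157. 198. 233.] [array([480. ,   7.8]), array([ 22.4, 194.3]), np.float64(86.6)]
tcp [608.9 -71.2 225.9] F [ 0.  -0.4 -0.4] t 18.6 w 92.8 0.0
x,y,z axes [[0.38, 0.925, -0.0], [0.925, -0.38, -0.0], [-0.0, 0.0, -1.0]] q [-0.19  0.44  1.45  0.    1.25  0.2 ]
```

View pics/w5.png

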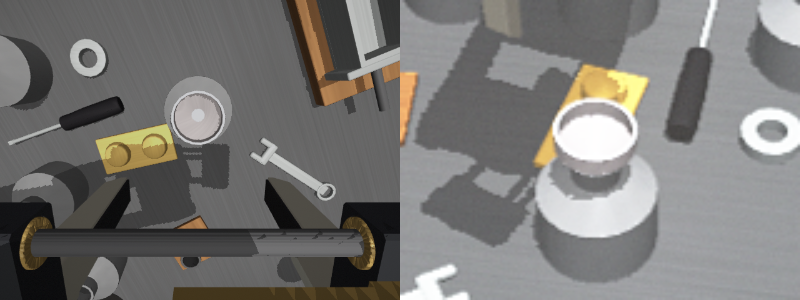

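The funnel is seated. Its mouth measures (619.8,-42.9) with a 59 mm diameter at z=123, which fits, and the can is upright. Next is the piston.

```bash
python3 -m creep '[[[1.3,-1.5,0],[0,0,0],1],[[2.6,-3.1,0],[0,0,0],1],[[3,-3.5,0],[0,0,0],1],[[3,-3.5,0],[0,0,0],1],[[3,-3.5,0],[0,0,0],1],[[3,-3.5,0],[0,0,0],1],[[3,-3.5,0],[0,0,0],1],[[3,-3.5,0],[0,0,-0.1],1],[[2.7,-3,0],[0,0,-0.144],1],[[1,-2,0],[0,0,-0.144],1]]' 20|head -2
python3 -m creep '[[[0,0,0],[0,0,-0.14],1],[[0,0,0],[0,0,-0.14],1],[[0,0,0],[0,0,-0.14],1],[[0,0,0],[0,0,-0.14],1],[[0,0,0],[0,0,-0.14],1],[[0,0,0],[0,0,-0.14],1],[[0,0,0],[0,0,-0.14],1],[[0,0,0],[0,0,-0.14],1],[[0,0,0],[0,0,-0.14],1],[[0,0,0],[0,0,-0.14],1]]'|head -2
cat > pz.py <<'E'
from h import *
f=ctrl.grab_frame("wrist");save(f,"w6.png")
for k in("piston","piston_hole","cradle"):
    for m in ctrl.mark_of(f,k): print(k,round(m["confidence"],2),np.round(m["point"]),np.round(atz(f,m["point"],0 if k=="cradle" else 40),1))
for m in ctrl.regions_of(f,"piston")[:2]:
    ct=max(cv2.findContours(m["region"].astype(np.uint8),0,2)[0],key=cv2.contourArea)
    P=np.array([atz(f,p[0],48)[:2] for p in ct],np.float32);print(np.round(m["box"]),cv2.minAreaRect(P))
    Q=P-P.mean(0);u,s,v=np.linalg.svd(Q);print("axis az",np.degrees(np.arctan2(*v[0][::-1])),P.mean(0))
delta([422,288,150],np.radians(200))
E
python3 pz.py
```

```text
time: 19.6
tool_pos: [414.8, 278.3, 226.2]
time: 20.6
tool_pos: [416.1, 275.9, 226.2]
piston_hole 0.71 [318. 192.] [398.7 280.7  40. ]
piston_hole 0.62 [ 16. 335.] [488.3 -33.   40. ]
cradle 0.67 [331. 207.] [422.2 289.8   0. ]
[303. 181. 357. 252.] ((422.2518005371094, 288.2744140625), (61.12046432495117, 31.489267349243164), 17.5422306060791)
axis az 15.9275875 [419.23856 288.3781 ]
tcp [416.2 275.8 226.2] F [ 0.2  0.7 -0.2] t 20.85 w 93.1 0.0
x,y,z axes [[-0.984, 0.176, -0.0], [0.176, 0.984, 0.0], [0.0, 0.0, -1.0]] q [ 0.49  0.23  1.75  0.    1.16 -0.9 ]
shift cm [-0.36  1.3   7.62]
turn [ 0.     0.    -0.526]
```

```bash
python3 -m creep '[[[-0.37,1.34,0],[0,0,0],1],[[0,0,1],[0,0,-0.12],1],[[0,0,2],[0,0,-0.12],1],[[0,0,2],[0,0,-0.12],1],[[0,0,2],[0,0,-0.12],1],[[0,0,1.6],[0,0,0],1],[[0,0,1],[0,0,0],1],[[0,0,0],[0,0,0],1],[[0,0,0],[0,0,0],1],[[0,0,0],[0,0,0],1]]' 20|head -2
sed -i 's/422,288,150\],np.radians(200)/422.2,288.3,10],np.radians(197.5)/; s/w6.png/w7.png/' pz.py; python3 pz.py
```

```text
time: 21.85
tool_pos: [422.7, 288.6, 131.1]
piston 0.65 [311. 235.] [420.4 285.2  40. ]
piston_hole 0.62 [316. 201.] [396.9 281.   40. ]
[291. 194. 336. 287.] ((421.60186767578125, 287.8721008300781), (61.392333984375, 30.57366371154785), 17.585691452026367)
axis az 12.423894 [427.91745 289.4584 ]
tcp [422.3 288.4 130.6] F [-0.5  0.5 -0.2] t 22.1 w 93.0 0.0
x,y,z axes [[-0.953, -0.302, -0.001], [-0.302, 0.953, 0.0], [0.001, 0.0, -1.0]] q [ 0.51  0.37  1.82  0.    0.95 -1.37]
shift cm [ 0.02 -0.   12.06]
turn [0.    0.001 0.001]
```

View pics/w7.png

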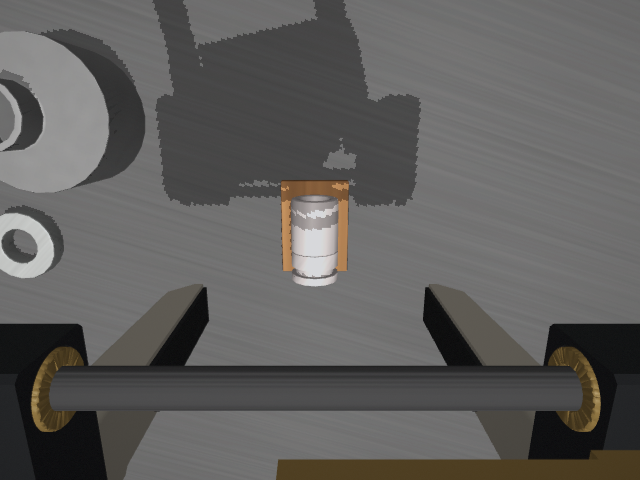

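The piston is in line with the tool. The dark hole shows at its upper end (316,199, tool +x) and the groove at (315,275). I'll descend and grip.

```bash
python3 -m creep '[[[0,0,1],[0,0,0],1],[[0,0,2],[0,0,0],1],[[0,0,2],[0,0,0],1],[[0,0,2],[0,0,0],0.8],[[0,0,2],[0,0,0],0.8],[[0,0,1.5],[0,0,0],0.7],[[0,0,1],[0,0,0],0.7],[[0,0,0.5],[0,0,0],0.7],[[0,0,0],[0,0,0],0.7],[[0,0,0],[0,0,0],0.7]]' 30
python3 -m creep '[[[0,0,0],[0,0,0],0.2],[[0,0,0],[0,0,0],0.2],[[0,0,0],[0,0,0],0.2],[[0,0,0],[0,0,0],0.2],[[0,0,0],[0,0,0],0.2],[[0,0,0],[0,0,0],0.2],[[0,0,0],[0,0,0],0.2],[[0,0,0],[0,0,0],0.2],[[0,0,0],[0,0,0],0.2],[[0,0,0],[0,0,0],0.2]]' 30
```

```text
time: 23.1
tool_pos: [422.5, 288.4, 10.7]
eef_rot: [-0.153, 0.988, 0.0, 0.0]
force: [-0.5, -0.5, -0.2]
width: 65.2
grip_force: 0.0
time: 24.1
tool_pos: [422.4, 287.9, 10.4]
eef_rot: [-0.153, 0.988, -0.0, 0.0]
force: [0.7, -5.0, 3.7]
width: 30.1
grip_force: 30.0
```

The piston is gripped. With the joint ranges given, a horizontal tool pointing straight outward would need q5<0. I'll lift, then fit a simple kinematic model to the recorded poses and plan a sideways-pointing tool.

```bash
python3 -m creep '[[[0,0,-1],[0,0,0],0.2],[[0,0,-2],[0,0,0],0.2],[[0,0,-3],[0,0,0],0.2],[[0,0,-3],[0,0,0],0.2],[[0,0,-3],[0,0,0],0.2],[[0,0,-3],[0,0,0],0.2],[[0,0,-3],[0,0,0],0.2],[[0,0,-3],[0,0,0],0.2],[[0,0,-2],[0,0,0],0.2],[[0,0,-1],[0,0,0],0.2]]' 30
cat > kin.py <<'E'
from h import *
from scipy.optimize import least_squares
D=np.array([(.351,1.652,548.9+.8,202.),(.41,1.57,581.4,202.2),(.47,1.63,580,140.3),(.41,1.58,580.7,199.6),(.45,1.55,595.2,182.2),(.5,1.48,621.8,182.3),(.44,1.45,613,225.9),(.23,1.75,499.3,226.2),(.37,1.82,511.4,130.6)])
def rz(p,q2,q3): return p[0]+p[1]*np.sin(q2)+p[2]*np.sin(q2+q3), p[3]+p[1]*np.cos(q2)+p[2]*np.cos(q2+q3)
def res(p):
    r,z=rz(p,D[:,0],D[:,1]); return np.r_[r-D[:,2],z-D[:,3],(p[0]-100)*.02]
s=least_squares(res,[100,450,450,0]);P=s.x
lo=np.array([-2.75,-.79,.01,-1.57,.07,-2.87]);hi=np.array([2.75,2.1,2.65,4.71,3.14,2.87])
def fk(q,d):
    r,z=rz(P,q[1],q[2]); z+=d   # wrist centre
    R=Rn.from_euler("ZYZYZ",[q[0],q[1]+q[2],q[3],q[4],q[5]+np.pi/2])
    return np.array([r*np.cos(q[0]),r*np.sin(q[0]),z])+R.apply([0,0,d]),R
def ik(X,R,q0,d):
    f=lambda q:np.r_[(fk(q,d)[0]-X)/300,(R.inv()*fk(q,d)[1]).as_rotvec()]
    s=least_squares(f,q0); return s.x,np.abs(s.fun).max()
E
python3 - <<'E'
from kin import *
print("fit",np.round(P,1),"rms",np.sqrt((s.fun**2).mean()))
o=ctrl.get_obs();q=o["joint_pos"];print(np.round(q,3),np.round(o["tool_pos"],1),o["width"],o["grip_force"])
R0=Rn.from_quat(o["eef_rot"]);print("fk err",fk(q,300)[0]-o["tool_pos"],(R0.inv()*fk(q,300)[1]).as_rotvec())
for az in (30,45,60,75,-45,-60,-80):
  a=np.radians(az);zt=np.array([np.cos(a),np.sin(a),0]);xt=np.array([0,0,1.]);yt=np.cross(zt,xt)
  RT=Rn.from_matrix(np.c_[xt,yt,zt]);M=np.array([619.8,-42.9,200]);X=M+29.6*zt
  rv=(R0.inv()*RT).as_rotvec()
  for d in(250,320):
    qq=q.copy();e=0;path=[]
    for u in np.linspace(0,1,31)[1:]:
        qq,ee=ik(o["tool_pos"]*(1-u)+X*u+[0,0,0],R0*Rn.from_rotvec(rv*u),qq,d);e=max(e,ee);path.append(qq)
    path=np.array(path)
    print(az,d,"rv",np.round(rv,2),"end",np.round(qq,2),"err",round(e,3),"min",np.round((path-lo).min(0),2),"max",np.round((hi-path).min(0),2),"step",round(np.abs(np.diff(path,axis=0)).max(),2))
E
```

```text
time: 25.1
tool_pos: [422.4, 288.7, 252.5]
eef_rot: [-0.153, 0.988, 0.001, 0.001]
force: [-0.6, 0.6, -0.8]
width: 30.2
grip_force: 30.0
fit [-16.7 488.3 439.2 -72.8] rms 2.7758478180214365
[ 0.508  0.229  1.688  0.     1.222 -1.369] [422.4 288.7 252.5] 30.20861747739938 29.999702503555454Traceback (most recent call last):
  File "<stdin>", line 4, in <module>
  File "kin.py", line 11, in fk
    R=Rn.from_euler("ZYZYZ",[q[0],q[1]+q[2],q[3],q[4],q[5]+np.pi/2])
  File "scipy/spatial/transform/_rotation.pyx", line 1413, in scipy.spatial.transform._rotation.Rotation.from_euler
ValueError: Expected axis specification to be a non-empty string of upto 3 characters, got ZYZYZ
```

```bash
python3 - <<'E'
s=open("kin.py").read()
s=s.replace('R=Rn.from_euler("ZYZYZ",[q[0],q[1]+q[2],q[3],q[4],q[5]+np.pi/2])','R=Rn.from_euler("ZYZ",[q[0],q[1]+q[2],q[3]])*Rn.from_euler("YZ",[q[4],q[5]+np.pi/2])')
s=s.replace("np.array([r*np.cos(q[0]),r*np.sin(q[0]),z])+R","Rn.from_euler('Z',q[0]).apply([r,46.6,z])+R")
s=s.replace("def rz","D[:,2]=np.sqrt(D[:,2]**2-46.6**2)\ndef rz").replace("(p[0]-100)*.02","(p[0]-50)*.01")
open("kin.py","w").write(s)
E
cat > plan.py <<'E'
from kin import *
print("fit",np.round(P,1),"rms",np.sqrt((s.fun**2).mean()))
o=ctrl.get_obs();q=o["joint_pos"]
R0=Rn.from_quat(o["eef_rot"]);print("fk err",fk(q,300)[0]-o["tool_pos"],(R0.inv()*fk(q,300)[1]).as_rotvec())
for az in (15,30,45,60,75,-45,-60,-80):
  a=np.radians(az);zt=np.array([np.cos(a),np.sin(a),0]);xt=np.array([0,0,1.]);yt=np.cross(zt,xt)
  RT=Rn.from_matrix(np.c_[xt,yt,zt]);M=np.array([619.8,-42.9,200]);X=M+29.6*zt
  rv=(R0.inv()*RT).as_rotvec()
  for d in(250,320):
    qq=q.copy();e=0;path=[]
    for u in np.linspace(0,1,31)[1:]:
        qq,ee=ik(o["tool_pos"]*(1-u)+X*u,R0*Rn.from_rotvec(rv*u),qq,d);e=max(e,ee);path.append(qq)
    path=np.array(path)
    print(az,d,"rv",np.round(rv,2),"end",np.round(qq,2),"err",round(e,3),"min",np.round((path-lo).min(0),2),"max",np.round((hi-path).min(0),2),"step",round(np.abs(np.diff(path,axis=0)).max(),2))
E
python3 plan.py
```

```text
fit [-20.3 490.2 440.3 -74. ] rms 2.7608178846383686
fk err [-3.1083785  -1.61454563  1.49502562] [3.04877651e-16 3.63749829e-17 5.51145281e-17]
15 250 rv [ 2.2   0.05 -2.2 ] end [-0.35  0.53  2.17 -3.8   1.21 -1.31] err 0.0 min [ 2.4   1.04  1.66 -2.23  0.82  1.18] max [2.18 1.57 0.36 4.79 1.9  4.12] step 0.18
15 320 rv [ 2.2   0.05 -2.2 ] end [-0.46  0.66  2.31 -3.88  1.44 -1.45] err 0.0 min [ 2.29  1.04  1.65 -2.31  0.94  1.29] max [2.08 1.44 0.19 4.79 1.69 4.06] step 0.18
30 250 rv [-2.1   0.23  2.11] end [-0.45  0.57  2.08  2.12  1.3  -1.15] err 0.0 min [2.29 1.02 1.68 1.65 1.13 1.35] max [2.3  1.53 0.57 2.59 1.79 4.02] step 0.08
30 320 rv [-2.1   0.23  2.11] end [-0.59  0.69  2.18  2.02  1.45 -1.32] err 0.0 min [2.14 1.02 1.68 1.65 1.13 1.26] max [2.31 1.41 0.47 2.69 1.69 4.19] step 0.08
45 250 rv [-1.95  0.48  1.96] end [-0.5   0.63  1.95  1.82  1.42 -1.03] err 0.0 min [2.25 1.03 1.68 1.64 1.15 1.4 ] max [2.3  1.47 0.7  2.89 1.68 3.9 ] step 0.07
45 320 rv [-1.95  0.48  1.96] end [-0.64  0.74  2.    1.71  1.51 -1.18] err 0.0 min [2.11 1.03 1.68 1.64 1.15 1.32] max [2.31 1.36 0.
[... 978 characters left out ...]
 1.39 0.55 4.76 1.66 4.27] step 0.11
-60 250 rv [ 1.37  1.1  -1.37] end [ 0.19  0.66  1.88 -1.85  1.39 -2.15] err 0.0 min [ 2.94  1.05  1.53 -0.28  1.2   0.72] max [2.25 1.44 0.77 4.75 1.6  4.28] step 0.09
-60 320 rv [ 1.37  1.1  -1.37] end [ 0.32  0.78  1.91 -1.75  1.48 -2.02] err 0.0 min [ 3.07  1.06  1.47 -0.18  1.2   0.83] max [2.24 1.32 0.74 4.75 1.57 4.28] step 0.09
-80 250 rv [ 1.11  1.27 -1.11] end [ 0.21  0.76  1.67 -1.54  1.6  -2.29] err 0.0 min [2.96 1.05 1.46 0.03 1.2  0.58] max [2.25 1.34 0.98 4.74 1.46 4.28] step 0.07
-80 320 rv [ 1.11  1.27 -1.11] end [ 0.33  0.88  1.63 -1.45  1.66 -2.19] err 0.0 min [3.08 1.06 1.37 0.12 1.2  0.68] max [2.25 1.22 1.   4.74 1.42 4.28] step 0.07
```

The model fits to about 3 mm. Pointing the tool to azimuth ~50° keeps every joint well inside its range, and the gripper body trails clear of the spray can. I'll translate first with the tool still down, then turn in place.

```bash
python3 -m creep '[[[-0.4,-1.3,0],[0,0,0],0.2],[[-0.9,-3,0],[0,0,0],0.2],[[-1.3,-4.2,0],[0,0,0],0.2],[[-1.4,-4.5,0],[0,0,0],0.2],[[-1.4,-4.5,0],[0,0,0],0.2],[[-1.4,-4.5,0],[0,0,0],0.2],[[-1.4,-4.5,0],[0,0,0],0.2],[[-1.3,-4.2,0],[0,0,0],0.2],[[-1.1,-3.3,0],[0,0,0],0.2],[[-0.7,-2,0],[0,0,0],0.2]]' 30
python3 - <<'E'
from kin import *
delta([638.8,-20.2,252])
o=ctrl.get_obs();q=o["joint_pos"];R0=Rn.from_quat(o["eef_rot"])
a=np.radians(50);zt=np.array([np.cos(a),np.sin(a),0]);xt=np.array([0,0,1.]);RT=Rn.from_matrix(np.c_[xt,np.cross(zt,xt),zt])
rv=(R0.inv()*RT).as_rotvec();print("rv",rv)
qq=q.copy();pr=q
for u in np.linspace(0,1,29)[1:]:
    qq,e=ik(o["tool_pos"],R0*Rn.from_rotvec(rv*u),qq,300);print(np.round(qq,2),round(e,3),round(np.abs(qq-pr).max(),2)) if int(u*28+.5)%4==0 else 0;pr=qq
E
```

```text
time: 26.1
tool_pos: [639.1, -24.2, 248.1]
eef_rot: [-0.152, 0.988, 0.0, -0.001]
force: [0.7, -0.3, -0.9]
width: 30.4
grip_force: 30.0
tcp [639.1 -24.2 248.1] F [ 0.7 -0.3 -0.9] t 26.1 w 30.4 30.0
x,y,z axes [[-0.954, -0.3, 0.002], [-0.3, 0.954, 0.001], [-0.002, 0.0, -1.0]] q [-0.11  0.48  1.34 -0.    1.32 -1.99]
shift cm [-0.09  0.39 -0.39]
rv [-1.90086226  0.55287731  1.89686932]
[-0.21  0.59  1.2   0.22  1.53 -1.85] 0.0 0.06
[-0.32  0.66  1.16  0.45  1.66 -1.67] 0.0 0.06
[-0.41  0.71  1.2   0.68  1.72 -1.49] 0.0 0.06
[-0.49  0.72  1.32  0.91  1.71 -1.33] 0.0 0.06
[-0.56  0.71  1.5   1.13  1.66 -1.2 ] 0.0 0.06
[-0.6   0.69  1.71  1.38  1.6  -1.09] 0.0 0.06
[-0.61  0.64  1.93  1.65  1.52 -1.  ] 0.0 0.07
```

```bash
python3 -m creep '[[[0,0,0],[-0.034,0.01,0.034],0.2],[[0,0,0],[-0.068,0.02,0.068],0.2],[[0,0,0],[-0.068,0.02,0.068],0.2],[[0,0,0],[-0.068,0.02,0.068],0.2],[[0,0,0],[-0.068,0.02,0.068],0.2],[[0,0,0],[-0.068,0.02,0.068],0.2],[[0,0,0],[-0.068,0.02,0.068],0.2],[[0,0,0],[-0.068,0.02,0.068],0.2],[[0,0,0],[-0.068,0.02,0.068],0.2],[[0,0,0],[-0.068,0.02,0.068],0.2]]' 30
cat > rem.py <<'E'
from h import *
delta([638.8,-20.2,252])
R0=Rn.from_quat(ctrl.get_obs()["eef_rot"])
a=np.radians(50);zt=np.array([np.cos(a),np.sin(a),0]);xt=np.array([0,0,1.]);RT=Rn.from_matrix(np.c_[xt,np.cross(zt,xt),zt])
print("rv",(R0.inv()*RT).as_rotvec())
E
python3 rem.py
```

```text
time: 27.1
tool_pos: [638.1, -20.2, 249.8]
eef_rot: [0.173, 0.929, 0.296, -0.14]
force: [-0.9, -0.1, -0.4]
width: 30.8
grip_force: 30.0
tcp [638.1 -20.2 249.8] F [-0.9 -0.1 -0.4] t 27.1 w 30.8 30.0
x,y,z axes [[-0.901, 0.239, 0.362], [0.404, 0.765, 0.501], [-0.157, 0.598, -0.786]] q [-0.34  0.67  1.19  0.54  1.69 -1.59]
shift cm [ 0.02  0.14 -0.18]
rv [-1.25276548  0.36175785  1.24715245]
```

Joint 4 goes as the model predicts. I'll continue with 1.25/0.068 ≈ 18 more rows.

```bash
python3 -m creep '[[[0,0,0],[-0.068,0.02,0.068],0.2],[[0,0,0],[-0.068,0.02,0.068],0.2],[[0,0,0],[-0.068,0.02,0.068],0.2],[[0,0,0],[-0.068,0.02,0.068],0.2],[[0,0,0],[-0.068,0.02,0.068],0.2],[[0,0,0],[-0.068,0.02,0.068],0.2],[[0,0,0],[-0.068,0.02,0.068],0.2],[[0,0,0],[-0.068,0.02,0.068],0.2],[[0,0,0],[-0.068,0.02,0.068],0.2],[[0,0,0],[-0.068,0.02,0.068],0.2]]' 30
python3 -m creep '[[[0,0,0],[-0.068,0.02,0.068],0.2],[[0,0,0],[-0.068,0.02,0.068],0.2],[[0,0,0],[-0.068,0.02,0.068],0.2],[[0,0,0],[-0.068,0.02,0.068],0.2],[[0,0,0],[-0.068,0.02,0.068],0.2],[[0,0,0],[-0.068,0.02,0.068],0.2],[[0,0,0],[-0.03,0.01,0.03],0.2],[[0,0,0],[0,0,0],0.2],[[0,0,0],[0,0,0],0.2],[[0,0,0],[0,0,0],0.2]]' 30
python3 rem.py
python3 - <<'E'
from h import *
w,t,sc=[ctrl.grab_frame(n) for n in("wrist","top","scene")]
for f,n in((t,"top"),(sc,"scene")):
  for k,z in(("piston",250),("piston_hole",278),("funnel_mouth",123)):
    for m in ctrl.mark_of(f,k)[:2]: print(n,k,round(m["confidence"],2),np.round(m["point"]),np.round(atz(f,m["point"],z)))
c=lambda im,x,y,wd:cv2.resize(im[y-wd*3//4:y+wd*3//4,x-wd:x+wd],(400,300),interpolation=cv2.INTER_CUBIC)
cv2.imwrite("pics/fin.png",np.vstack([np.hstack([cv2.resize(w["img"],(400,300)),c(t["img"],337,190,80)]),np.hstack([c(sc["img"],284,250,80),cv2.resize(sc["img"],(400,300))])])[:,:,::-1])
E
```

```text
time: 28.1
tool_pos: [638.3, -20.5, 249.9]
eef_rot: [0.473, 0.653, 0.535, -0.252]
force: [0.5, -0.2, -0.0]
width: 30.7
grip_force: 30.0
time: 29.1
tool_pos: [638.8, -20.9, 250.4]
eef_rot: [0.609, 0.39, 0.625, -0.294]
force: [0.5, -0.2, -0.7]
width: 30.5
grip_force: 30.0
tcp [638.8 -20.9 250.4] F [ 0.5 -0.2 -0.7] t 29.1 w 30.5 30.0
x,y,z axes [[-0.086, 0.108, 0.99], [0.842, -0.523, 0.13], [0.532, 0.846, -0.046]] q [-0.59  0.69  1.78  1.52  1.55 -1.03]
shift cm [ 0.17 -0.01  0.05]
rv [-0.13951077  0.03744518  0.13367613]
top piston_hole 0.81 [341. 157.] [625. -47. 278.]
top funnel_mouth 0.69 [334. 183.] [625. -39. 123.]
top funnel_mouth 0.41 [338. 155.] [679. -46. 123.]
scene piston 0.7 [275. 207.] [621. -49. 250.]
scene piston_hole 0.7 [274. 191.] [616. -51. 278.]
scene funnel_mouth 0.72 [282. 306.] [721. -24. 123.]
scene funnel_mouth 0.59 [281. 260.] [620. -43. 123.]
```

View pics/fin.png

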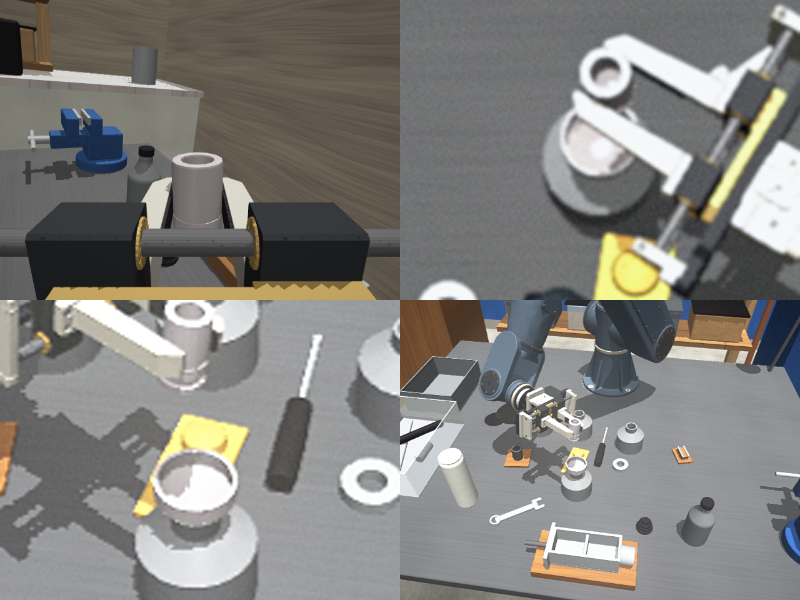

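The hole faces up, seen open at the piston's top in the wrist view (197,160) and top view (605,72). The funnel is still seated. I'll finish the last bit of turn and lower by about 5 cm.

```bash
python3 -m creep '[[[0,0,0],[-0.05,0.013,0.048],0.2],[[0,0,0],[-0.05,0.013,0.048],0.2],[[0,0,0],[-0.04,0.011,0.038],0.2],[[-0.5,0,0],[0,0,0],0.2],[[-1,0,0],[0,0,0],0.2],[[-1.5,0,0],[0,0,0],0.2],[[-1.2,0,0],[0,0,0],0.2],[[-0.6,0,0],[0,0,0],0.2],[[-0.3,0,0],[0,0,0],0.2],[[0,0,0],[0,0,0],0.2]]' 30
python3 -m creep '[[[0,0,0],[0,0,0],0.2],[[0,0,0],[0,0,0],0.2],[[0,0,0],[0,0,0],0.2],[[0,0,0],[0,0,0],0.2],[[0,0,0],[0,0,0],0.2],[[0,0,0],[0,0,0],0.2],[[0,0,0],[0,0,0],0.2],[[0,0,0],[0,0,0],0.2],[[0,0,0],[0,0,0],0.2],[[0,0,0],[0,0,0],0.2]]' 30 |head -1
python3 rem.py
python3 - <<'E'
from h import *
t,sc=[ctrl.grab_frame(n) for n in("top","scene")]
for f,n in((t,"top"),(sc,"scene")):
  for k,z in(("piston",198),("piston_hole",226),("funnel_mouth",123)):
    for m in ctrl.mark_of(f,k)[:2]: print(n,k,round(m["confidence"],2),np.round(m["point"]),np.round(atz(f,m["point"],z)))
  print(n,"expected piston, mouth px",proj(f,[619.8,-43.6,196]),proj(f,[619.8,-42.9,123]))
E
```

```text
time: 30.55
tool_pos: [638.6, -20.8, 198.9]
eef_rot: [0.641, 0.298, 0.641, -0.299]
force: [0.1, 0.5, -0.8]
width: 30.3
grip_force: 30.0
time: 31.55
tcp [638.5 -20.8 199.2] F [ 0.2 -0.6 -0.2] t 31.55 w 30.4 30.0
x,y,z axes [[0.001, -0.0, 1.0], [0.765, -0.644, -0.001], [0.644, 0.765, -0.001]] q [-0.59  0.78  1.88  1.67  1.52 -1.09]
shift cm [ 5.28 -0.02  0.06]
rv [ 0.00108902  0.00052651 -0.00112511]
top piston 0.84 [338. 175.] [618. -45. 198.]
top piston_hole 0.75 [339. 166.] [626. -45. 226.]
top funnel_mouth 0.7 [336. 183.] [624. -41. 123.]
top expected piston, mouth px [337.48076394 174.56090754] [336.28854674 185.51796268]
scene piston 0.64 [277. 226.] [612. -49. 198.]
scene piston_hole 0.59 [279. 215.] [613. -45. 226.]
scene funnel_mouth 0.71 [281. 264.] [628. -42. 123.]
scene funnel_mouth 0.17 [278. 213.] [497. -70. 123.]
scene expected piston, mouth px [279.62289993 230.73146318] [281.07899219 260.26319156]
```

The piston is centred within a few mm, 75 mm above the mouth, upright and still, so I'm handing in.

```bash
python3 -c "
from plant import ctrl
print(ctrl.hand_in())"
```

```text
the job is handed in; nothing more can be done
None
```

I handed the job in at about 32 s: the funnel is seated in the farthest can's neck and released, and the piston is held still, hole up, about 75 mm above the funnel's mouth and centred within a few mm; the hand-in call returned no verdict.

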